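# Clamp an opened laptop base with a quarter-turn T-key

### The arm

A 6-joint arm with a two-finger parallel gripper is mounted at the origin on the work surface. World frame = base frame: x ahead of the robot, y to its left, z up, the work surface at z = 0. Lengths are in m, angles in rad, forces in N, time in s.
With the tool pointing down it reaches from about 0.275 to 1 m from the base axis. Payload 8.4 kg.
Tool frame: the origin (TCP) lies between the finger pads; the fingertips stand ctrl.finger_overhang ahead of it and the grasp point (between the pads) lies 8 mm behind it (ctrl.finger_overhang is the distance from the TCP to the fingertips, in m); x points along the fingers, z is the direction in which the jaws open and shut, and the axes are right-handed (so a half turn about x gives the same grasp; the last joint's range is limited). The gripper opens to 85 mm and grips with 20 to 120 N. Pads are 22 mm wide; open, the fingers measure 114 mm over their backs; the gripper's body (76 mm by 85 mm) begins 54 mm behind the grasp point. The pads swing forward as they close: fully open they stand 13 mm farther back than shut.
Start: joints at [1.24, 0.353, 1.633, -0, 1.155, -0.002], TCP at [0.202, 0.592, 0.214] pointing down, gripper open.
Joint ranges: [-2.63, 2.63], [-0.92, 2.1], [0.06, 2.66], [-1.3, 4.44], [0, 2.69], [-3.02, 3.02]. Speed limits (rad/s): [2.22, 2.22, 2.79, 3.14, 3.14, 3.14].

### API

Orientations are given as a unit quaternion [w, x, y, z].
In Python, from workcell import ctrl, vision, nets gives the robot as it stands.
- The arm moves only by the tool jog_arm, never from a script. Its argument "plan" is a list of rows, each a list of 7 numbers: the turn, a rotation vector about the tool's x, y, z in rad, then the shift along the tool's x, y, z in mm, then the opening, from 0 (shut) to 1 (fully open). In form: [[rx, ry, rz, x, y, z, gripper], ...]. A call has 1 to 8 rows; each row is the pose to reach, as a shift and turn from the pose commanded when the call began, along the tool's axes at that moment; what a row does not reach only later rows make up. A row lasts 1/12 s, in which the tool goes at most 41.7 mm and 7.16 degrees, less where a joint would pass 70% of its speed; a pose out of reach is approached as far as the arm can. A call with a gripper value outside its range is refused whole. The fingers move at their own pace and stop on an object; "grip_force" is the grip in N (left out, the last holds). Time passes only in rows, so rows that repeat a pose let the fingers close. It gives the time, the measured TCP pose, the force and the opening at its end, in the units of the state.
- ctrl.observe(): the state, without advancing time (a new reading comes with each control period).
- vision.read_camera(name): name is "scene" or "top" or "wrist"; returns the picture (420x560x3 uint8, blue, green, red); there is no depth.
- vision.calibration(name): a dict with "camera_matrix" (3x3 intrinsics, pixels), "k1" (the pictures are not rectified: a ray, as slopes to the right and down, at radius r is drawn at 1 + k1 r^2 times it, then the intrinsics apply), "R" (3x3) and "t" (3): a world point X has camera coordinates R X + t. Camera axes: x right, y down, z forward; pixel columns grow to the right and rows downward; lengths in m; the calibration is good to about 2 mm. A picture is of the moment at which its call begins: read the wrist's pose just before it. calibration takes no time and is no camera call; for the wrist camera it gives the pose at the moment of the call.
- ctrl.finish_job(): hands the job in, once; it reports no verdict.
Trained networks look in the newest picture that a camera, given by its name, has taken for a name from the list of things; names that differ only in an ending like _2 or _b are one class to them, and where a whole thing is asked for, a point or a joint stands for the part that bears it (a point fixed in the world has none). Each returns a list of dicts, best first, with "confidence" (0 to 1); they miss things now and then, are a little off and sometimes report something else, mostly with a low value. They report only what shows in the picture. A call takes as long as a camera call.
- nets.silhouettes(camera, query): "mask" (420x560 bool, what is visible of it) and "point" ([column, row] in pixels, amid what is visible of it).
- nets.mark_of(camera, query): "point" ([column, row] in pixels: a listed point, or the origin of a listed thing).
The state is a dict: "clock": time; "joint_positions": joint angles; "qd": joint speeds; "tau": joint torques, N m; "eef_pos": TCP position; "orientation": TCP orientation; "contact_force": force on the tool from outside, world axes, zero at the start; "moment": the same for the moment, N m; "opening": opening from 0.0 (shut) to 1.0 (fully open).
Only numpy, scipy, OpenCV 4.12 (cv2) and the standard library are available. Lean on these libraries where they do the work, as an engineer would, in place of code of your own. Each camera call takes 0.05 s, during which the arm holds its last target.

### The job

Clamp the opened laptop base in its repair cradle: lift the orange T-key out of its black stand, pass its T-head down through the long opening of the sprung steel strap and the slot in the brass plate below, press the strap down with the key's collar and turn the key a quarter turn either way, so that the head locks crosswise under the plate and keeps the strap held down. Then let go of the key. Work gently, feeling for the slot rather than forcing the key, and leave everything else on the bench where it is.

Things in the scene. Friction and masses are not known exactly. Their poses are not given: they have to be found in the camera images.
- key: loose T-key, about 0.16 kg, 69 mm tall, upright in the stand at the start. Origin: centre of the underside of its steel T-head; z up along the shaft; x along the T-head and along the handle bar. T-head 28 (x) by 9 (y) by 8 mm tall, z 0 to 8 mm; round shaft, diameter 9 mm, z 8 to 24 mm. Once locked its origin is about 32 mm above the table
- key_handle (a point): on the key's axis, 52 mm above its origin, in the orange handle bar: 46 mm (x) by 14 mm (y), z 29 to 69 mm above the key's origin, gripped from above across its 14 mm (y). Axes as the key's
- key_collar (a point): on the key's axis, 24 mm above its origin: underside of the round collar, diameter 48 mm, 5 mm thick (z 24 to 29 mm), which presses the strap down
- stand: fixed black stand: foot 90 x 90 x 4 mm, block 68 x 68 mm and 40 mm tall. Origin: centre of its underside on the table. The key's collar rests on its top, the 24 mm below the collar in a pocket 48 mm (x) by 18 mm (y); the key stands on the stand's axis with its x along the stand's x at the start, and lifts straight up
- cradle: fixed repair cradle. Origin: on the table under the middle of its blue clamp block, 84 x 84 mm, 46 mm tall; z up; x along the strap and the slot, towards the opened laptop base (200 x 290 mm, from 55 to 255 mm along x, its highest parts 41 mm above the table). Under the brass plate the block is hollow, 52 x 52 mm, down to 4 mm above the table
- slot_nominal (a point): 46 mm above the cradle's origin: nominal mouth of the slot in the brass plate. Slot 31.5 mm (cradle x) by 12 mm (y), square to the cradle, sharp edges; plate top 46 mm and underside 38 mm above the table. The plate is screwed down up to 5 mm off this point either way in x and in y, different each time and not measured: feel (or look) for the true slot
- groove (a point): nominal middle of the groove in the plate's underside, 40 mm above the table: it runs crosswise (along cradle y), is 16 mm wide (x) and 2 mm deep and is centred on the true slot, so it is off by as much. The head, pressed under the plate and turned 90 degrees either way, rises into it when let up, and is locked
- strap (a joint): steel hold-down strap over the clamp block; value: its travel downward in m, 0 at rest, at most 0.009 (hard stop). A spring pushes it up with 5.4 N at rest plus 0.9 N per mm. The head is clear under the plate and can be turned with the strap 6 mm down or more (collar pressing it); about 4 mm down once the key is locked
- strap_top (a point): on the strap's top face, over the clamp block's middle, 60 mm above the table at rest; moves with the strap. The strap is 6 mm thick; its long opening runs from -46 to +63 mm along cradle x and is 26 mm wide, between two side bars each 13 mm wide. The T-head passes through, the collar lands on both bars. Key against cradle: stay below 40 N; the brass is hard, so touch down at about 10 mm/s
- screw_tray: loose white divided tray, 90 x 90 x 30 mm, origin under its centre; leave alone (it and the stand swap sides)
- white_bottle: loose white bottle, diameter 64 mm, 160 mm tall, origin under its centre; leave alone
- water_bottle: loose turquoise water bottle, diameter 66 mm, 210 mm tall, origin under its centre; leave alone
- screwdriver: loose green-handled screwdriver 170 mm long, lying; leave alone
- brush: loose green brush 150 mm long, lying; leave alone
- memory_module: loose green memory module 70 x 30 x 4 mm, lying; leave alone

How it is judged:
On the way, in this order (a step that is already met when the one before it is completed fails the run):
1. the key is lifted clear out of the stand (height (world z) of key above 0.045 m and contact force between key and stand below 0.1 N), for 0.1 s.
2. the T-head is in the slot, lengthwise (z of key in the frame of cradle below 0.042 m and horizontal distance between key and cradle below 0.013 m and angle between the x axis of key and the x axis of cradle, either way round below 0.4 rad and angle between key's own z axis and vertical below 0.2 rad), for 0.05 s.
At the end, for the whole second after the job is handed in: the key is released and at rest, upright within 0.12 rad, its origin within 13 mm of the cradle's axis and 30.5 to 34 mm above the table, its head crosswise to the slot within 0.35 rad (up in the groove under the plate), and the strap held at least 2.5 mm down (z of key in the frame of cradle between 0.0305 and 0.034 m and horizontal distance between key and cradle below 0.013 m and angle between the x axis of key and the y axis of cradle, either way round below 0.35 rad and angle between key's own z axis and vertical below 0.12 rad and value of joint strap above 0.0025 m and linear speed of key below 0.02 m/s and angular speed of key below 0.2 rad/s); the robot touches nothing.
It fails at once if the key is forced: more than 40 N between key and cradle (contact force between key and cradle above 40 N).
It fails at once if a bystander is moved more than 30 mm (distance of any of screw_tray, white_bottle, water_bottle, screwdriver, brush, memory_module from where it was at the start of the episode above 0.03 m).
It also fails if it takes over 72 s, if anything falls off the work surface, if the arm or the gripper's body presses on something with over 40 N, if the wrist force passes 120 N, or if a joint passes its speed limit or range.

## Working session

There is one attempt and no reset: what is moved stays moved. The work goes in short steps, Python scripts to look and compute and a tool call to move; the robot and the scene stay as the last step left them, time stands still between calls to the robot, and variables do not carry over. Pictures are saved under pics/ and viewed, and the job is handed in when it is done.

Besides the shell and the picture viewer there is one more tool, called by a JSON object that holds its "fn" and its "kwargs". jog_arm: Moves the arm, as the interface text tells. Its arguments: {"type":"object","properties":{"plan":{"type":"array","items":{"type":"array","items":{"type":"number"}}},"grip_force":{"type":"number"}},"required":["plan"]}

```bash
ls; mkdir -p pics; cat > h.py <<'E'
import numpy as np, cv2
from workcell import ctrl, vision, nets
from scipy.spatial.transform import Rotation as Ro
def ray(cal,px):
    K=np.array(cal['camera_matrix']);k=cal['k1']
    d=np.array([(px[0]-K[0,2])/K[0,0],(px[1]-K[1,2])/K[1,1]]);u=d.copy()
    for _ in range(30): u=d/(1+k*(u@u))
    R=np.array(cal['R']);t=np.array(cal['t'])
    return -R.T@t, R.T@np.array([u[0],u[1],1])
def atz(cal,px,z):
    o,d=ray(cal,px); return o+d*(z-o[2])/d[2]
def proj(cal,X):
    K=np.array(cal['camera_matrix']);c=np.array(cal['R'])@np.array(X)+np.array(cal['t'])
    u=c[:2]/c[2];u=u*(1+cal['k1']*(u@u));return np.array([K[0,0]*u[0]+K[0,2],K[1,1]*u[1]+K[1,2]])
def rot(q): return Ro.from_quat([q[1],q[2],q[3],q[0]])
E
python3 - <<'E'
from h import *
s=ctrl.observe();print(s, ctrl.finger_overhang)
print(rot(s['orientation']).as_matrix().round(3))
for n in ['scene','top','wrist']:
    cv2.imwrite(f'pics/{n}0.png',vision.read_camera(n))
for n in ['scene','top']:
    c=vision.calibration(n)
    for q in ['key','key_handle','stand','cradle','slot_nominal','strap_top','screw_tray','white_bottle','water_bottle']:
        r=nets.mark_of(n,q)
        for a in r[:2]: print(n,q,np.round(a['point'],1),round(a['confidence'],2),{z:atz(c,a['point'],z).round(3) for z in (0,.046,.06)})
E
```

```text
pics
{'clock': 0.0, 'joint_positions': array([ 1.23959213e+00,  3.53609953e-01,  1.63414651e+00, -2.91543614e-05,
        1.15519301e+00, -2.35619950e-03]), 'qd': array([-1.18222780e-03,  1.92757994e-03,  2.16625978e-03, -1.24822309e-03,
        8.53595032e-05,  1.23669151e-03]), 'tau': array([ 2.46448178e-05, -6.05251765e+01, -3.42066979e+01,  1.01826304e-04,
        9.26454115e-03,  1.31368461e-05]), 'eef_pos': array([0.2016655 , 0.5910403 , 0.21338025]), 'orientation': array([ 0.57471056, -0.4117035 ,  0.57548125,  0.41113176]), 'contact_force': array([-0.29713095, -0.09341743,  0.20442803]), 'moment': array([0.02613953, 0.00973448, 0.04959955]), 'opening': 1.0005508013054678} 0.011
[[-0.    -0.946  0.323]
 [-0.001  0.323  0.946]
 [-1.    -0.    -0.001]]
scene key [175.2 256.4] 0.8 {0: array([ 0.44 , -0.318, -0.   ]), 0.046: array([ 0.487, -0.323,  0.046]), 0.06: array([ 0.501, -0.324,  0.06 ])}
scene key_handle [170.9 247.6] 0.48 {0: array([ 0.398, -0.319,  0.   ]), 0.046: array([ 0.447, -0.324,  0.046]), 0.06: array([ 0.462, -0.325,  0.06 ])}
scene key_handle [143.2 333.4] 0.29 
[... 2026 characters left out ...]
] 0.96 {0: array([0.533, 0.048, 0.   ]), 0.046: array([0.526, 0.046, 0.046]), 0.06: array([0.524, 0.046, 0.06 ])}
top screw_tray [169.2 224.9] 0.59 {0: array([0.474, 0.281, 0.   ]), 0.046: array([0.468, 0.27 , 0.046]), 0.06: array([0.467, 0.267, 0.06 ])}
top white_bottle [445.3 159.5] 0.86 {0: array([ 0.645, -0.47 ,  0.   ]), 0.046: array([ 0.633, -0.453,  0.046]), 0.06: array([ 0.629, -0.448,  0.06 ])}
top white_bottle [401.4 224.1] 0.43 {0: array([ 0.468, -0.341,  0.   ]), 0.046: array([ 0.463, -0.328,  0.046]), 0.06: array([ 0.461, -0.324,  0.06 ])}
top water_bottle [101.2 175.4] 0.8 {0: array([0.61 , 0.465, 0.   ]), 0.046: array([0.6  , 0.447, 0.046]), 0.06: array([0.597, 0.442, 0.06 ])}
```

View pics/top0.png

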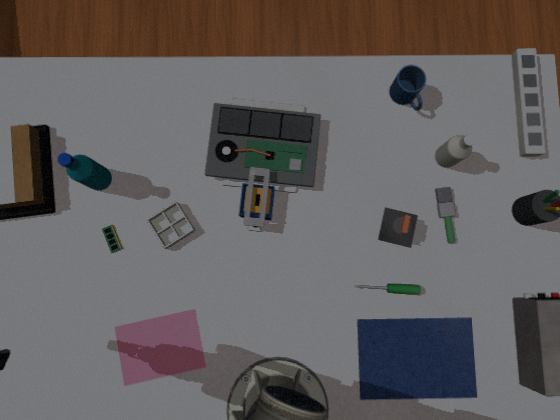

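View pics/scene0.png

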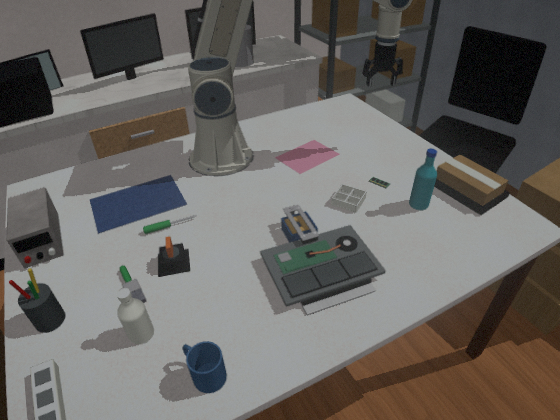

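View pics/wrist0.png

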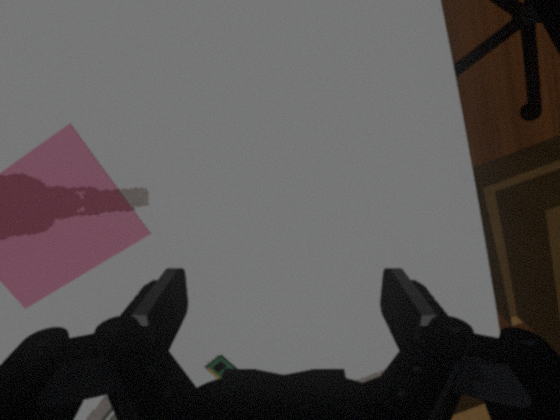

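```bash
python3 - <<'E'
from h import *
im=cv2.imread('pics/top0.png')
a=cv2.resize(im[165:265,365:435],None,fx=6,fy=6,interpolation=cv2.INTER_CUBIC)[:600]
b=cv2.resize(im[155:240,230:290],None,fx=6,fy=6,interpolation=cv2.INTER_CUBIC)
cv2.imwrite('pics/za.png',np.hstack([a[:510],b[:510]]))
c=vision.calibration('top')
vision.read_camera('top')
for q in ['stand','key_handle','key','strap','cradle','screwdriver','brush']:
    for r in nets.silhouettes('top',q)[:2]:
        m=r['mask'];cs,_=cv2.findContours(m.astype('u1')*1,0,2)
        k=max(cs,key=cv2.contourArea); print(q,round(r['confidence'],2),np.round(r['point']),m.sum(),cv2.minAreaRect(k))
E
```

```text
stand 0.76 [395. 230.] 854 ((397.2229919433594, 227.12979125976562), (34.99855422973633, 33.611663818359375), 11.768288612365723)
stand 0.34 [452. 152.] 886 ((455.7000427246094, 149.60000610351562), (24.60000228881836, 44.79999923706055), 53.13010025024414)
key_handle 0.67 [403. 222.] 295 ((402.0, 224.5), (19.0, 18.0), 90.0)
key 0.69 [406. 225.] 282 ((401.9100036621094, 224.8699951171875), (18.667617797851562, 18.243356704711914), 81.8698959350586)
strap 0.75 [259. 196.] 774 ((256.0989990234375, 196.5098876953125), (20.796276092529297, 58.70718765258789), 5.710592269897461)
strap 0.53 [261. 152.] 10352 ((260.4876708984375, 165.63525390625), (111.72111511230469, 130.28094482421875), 5.19442892074585)
cradle 0.73 [260. 150.] 10340 ((260.2772216796875, 165.7277069091797), (110.54862213134766, 130.15084838867188), 5.710593223571777)
screwdriver 0.59 [401. 286.] 404 ((387.8231506347656, 286.5914611816406), (65.37547302246094, 10.711859703063965), 6.34019136428833)
screwdriver 0.35 [404. 225.] 273 ((402.5500183105469, 225.1500244140625), (17.076295852661133, 19.28989028930664), 71.56504821777344)
brush 0.94 [446. 207.] 702 ((446.5499572753906, 214.85000610351562), (55.8614387512207, 17.5362491607666), 81.8698959350586)
```

View pics/za.png

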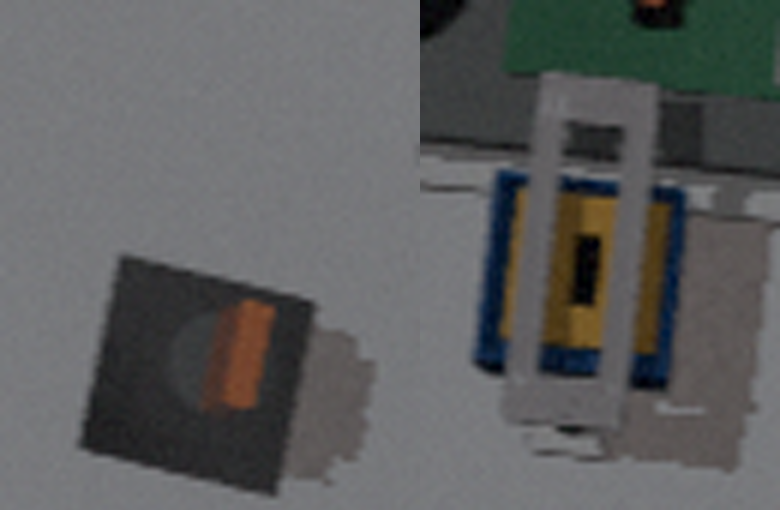

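```bash
cat >> h.py <<'E'
def goal(p,yaw):
    """tool-frame shift mm & rx to put TCP at p with tool z at yaw(key-y dir): yaw of key x, tool down"""
    s=ctrl.observe();R=rot(s['orientation']).as_matrix()
    print('shift mm',(R.T@(np.array(p)-s['eef_pos'])*1e3).round(1))
    best=[]
    for k in (0,np.pi):
        y=yaw+k; zt=np.array([-np.sin(y),np.cos(y),0]);xt=np.array([0,0,-1.]);T=np.c_[xt,np.cross(zt,xt),zt]
        print(' rotvec',Ro.from_matrix(R.T@T).as_rotvec().round(4))
    print(' now',s['eef_pos'].round(4),'yaw',round(np.degrees(np.arctan2(-R[0,2],R[1,2])),2),'tilt',np.degrees(np.arccos(-R[2,0])).round(2),'F',s['contact_force'].round(2),'op',round(s['opening'],3),'t',round(s['clock'],2),'q',s['joint_positions'].round(2))
E
python3 - <<'E'
from h import *
c=vision.calibration('wrist');o,d=ray(c,(280,210));s=ctrl.observe();R=rot(s['orientation']).as_matrix()
print('cam in tool',R.T@(o-s['eef_pos']),R.T@d)
t=vision.calibration('top')
print('key',atz(t,(406.8,224),.085), 'handle dir',atz(t,(365+260/6,165+300/6),.085)-atz(t,(365+241/6,165+408/6),.085))
L=[(120,255),(315,300),(275,495),(80,447)]
P=[atz(t,(365+a/6,165+b/6),.044) for a,b in L];print('stand?',np.mean(P,0),[p.round(3) for p in P])
slot=atz(t,(230+166/6,155+270/6),.046);print('slot',slot)
print(atz(t,(230+178/6,155+75/6),.06)-atz(t,(230+143/6,155+420/6),.06))
goal([.455,-.322,.26],np.radians(-10))
E
```

```text
cam in tool [-0.15899435  0.07452705  0.00036963] [ 0.958966   -0.28351244 -0.01214176]
key [ 0.45860146 -0.33109019  0.085     ] handle dir [ 0.04521085 -0.01025903  0.        ]
stand? [ 0.454775   -0.31932661  0.044     ] [array([ 0.507, -0.288,  0.044]), array([ 0.486, -0.372,  0.044]), array([ 0.402, -0.35 ,  0.044]), array([ 0.424, -0.267,  0.044])]
slot [0.53044144 0.04311976 0.046     ]
[ 0.14946101 -0.01594609  0.        ]
shift mm [ -45.9 -534.6 -782.8]
 rotvec [-0.1543  0.     -0.    ]
 rotvec [ 2.9873 -0.     -0.    ]
 now [0.2018 0.5915 0.2141] yaw -18.84 tilt 0.0 F [0.99 0.73 0.49] op 0.999 t 1.45 q [ 1.24  0.35  1.63  0.    1.16 -0.  ]
```

{"fn": "jog_arm", "kwargs": {"plan": [[0,0,0,-6,-10,-15,1],[0,0,0,-16,-32,-48,1],[0,0,0,-26,-54,-80,1],[0,0,0,-36,-77,-112,1],[0,0,0,-46,-99,-145,1],[0,0,0,-46,-121,-178,1],[0,0,0,-46,-144,-210,1],[0,0,0,-46,-166,-243,1]]}}

```text
clock: 2.12
eef_pos: [0.2807, 0.3064, 0.2604]
orientation: [0.575, -0.412, 0.575, 0.412]
contact_force: [2.2, 0.7, -0.1]
opening: 1.003
```

{"fn": "jog_arm", "kwargs": {"plan": [[0,0,0,0,-22,-33,1],[0,0,0,0,-45,-65,1],[0,0,0,0,-67,-98,1],[0,0,0,0,-89,-131,1],[0,0,0,0,-112,-163,1],[0,0,0,0,-134,-196,1],[0,0,0,0,-156,-229,1],[0,0,0,0,-179,-261,1]]}}

```text
clock: 2.78
eef_pos: [0.3655, 0.0011, 0.2605]
orientation: [0.575, -0.412, 0.575, 0.411]
contact_force: [0.5, 1.3, 0.1]
opening: 0.996
```

{"fn": "jog_arm", "kwargs": {"plan": [[0,0,0,0,-22,-33,1],[0,0,0,0,-45,-65,1],[0,0,0,0,-67,-98,1],[0,0,0,0,-89,-131,1],[0,0,0,0,-112,-163,1],[0,0,0,0,-134,-196,1],[0,0,0,0,-156,-229,1],[0,0,0,0,-179,-255,1]]}}

```text
clock: 3.45
eef_pos: [0.4524, -0.2988, 0.2601]
orientation: [0.575, -0.411, 0.575, 0.411]
contact_force: [0.9, 1.2, 1.1]
opening: 1.001
```

```bash
python3 - <<'E'
from h import *
goal([.459,-.331,.26],-.227)
c=vision.calibration('wrist');im=vision.read_camera('wrist');cv2.imwrite('pics/w1.png',im)
print(proj(c,[.459,-.331,.085]))
E
```

```text
shift mm [  0.1 -16.6 -28.3]
 rotvec [-0.1028 -0.0005  0.0003]
 rotvec [3.0388e+00 4.0000e-04 7.0000e-04]
 now [ 0.4524 -0.2988  0.2601] yaw -18.9 tilt 0.03 F [0.94 1.15 1.11] op 1.001 t 3.45 q [-0.59  0.18  1.76 -0.    1.2  -1.83]
[256.57785286 202.96369976]
```

View pics/w1.png

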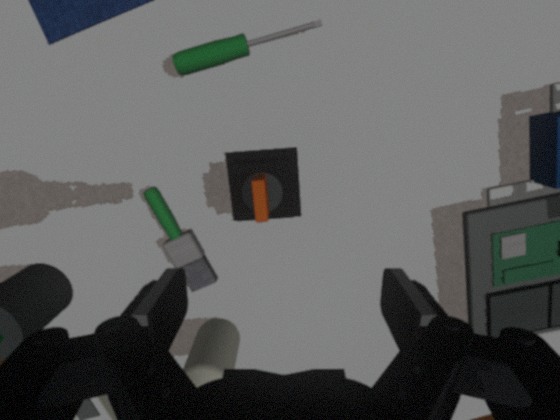

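```bash
python3 - <<'E'
from h import *
im=cv2.imread('pics/w1.png')
cv2.imwrite('pics/zw1.png',cv2.resize(im[140:230,215:310],None,fx=6,fy=6,interpolation=cv2.INTER_CUBIC))
E
```

```text
(no output)
```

View pics/zw1.png

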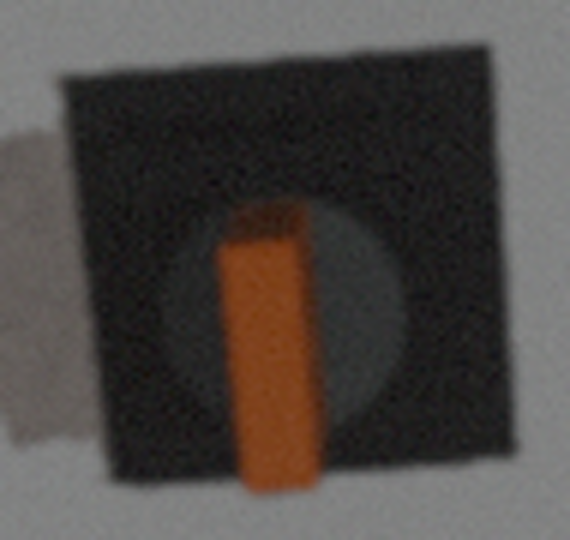

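```bash
python3 - <<'E'
from h import *
c=vision.calibration('wrist')
f=lambda L,z:np.array([atz(c,(215+a/6,140+b/6),z) for a,b in L])
k=f([(217,245),(298,238),(322,485),(247,492)],.085);print(k.mean(0),k.round(4).tolist())
for d in (k[0]-k[3],k[1]-k[2]):print(np.linalg.norm(d),np.degrees(np.arctan2(d[1],d[0])))
s=f([(65,80),(490,45),(515,455),(112,483)],.004);print(s.mean(0));
for d in (s[0]-s[3],s[1]-s[2],s[0]-s[1],s[3]-s[2]):print(np.linalg.norm(d),np.degrees(np.arctan2(d[1],d[0])))
print(vision.calibration('wrist')['t'])
E
```

```text
[ 0.46173824 -0.33216817  0.085     ] [[0.4385, -0.3335, 0.085], [0.4418, -0.32, 0.085], [0.4849, -0.3311, 0.085], [0.4818, -0.3441, 0.085]]
0.044628549423141414 166.25729041805283
0.04447435537806938 165.57039338696674
[ 0.46236661 -0.33313148  0.004     ]
0.08816504072297499 164.91889021552507
0.08875906962134797 165.2130213296266
0.08821632679005616 -104.31327461996028
0.08866601150035118 -104.70029328210934
[ 0.14008609 -0.55626879  0.26794016]
```

```bash
python3 - <<'E'
from h import *
goal([.4605,-.332,.14],-.248)
E
```

```text
shift mm [120.4 -13.7 -24.8]
 rotvec [-0.0825 -0.0033  0.0035]
 rotvec [3.0591 0.0054 0.005 ]
 now [ 0.4553 -0.3036  0.2602] yaw -18.94 tilt 0.28 F [ 1.81 -3.53  1.11] op 0.998 t 3.5 q [-0.59  0.19  1.75 -0.    1.2  -1.83]
```

{"fn": "jog_arm", "kwargs": {"plan": [[-0.04,0,0,0,-7,-12,1],[-0.08,0,0,0,-12,-22,1],[-0.08,0,0,0,-12,-22,1],[-0.08,0,0,0,-12,-22,1]]}}

```text
clock: 3.83
eef_pos: [0.4567, -0.3207, 0.2599]
orientation: [0.559, -0.433, 0.559, 0.434]
contact_force: [-0.2, -0.4, 1.3]
opening: 1.0
```

```bash
python3 - <<'E'
from h import *
c=vision.calibration('wrist');im=vision.read_camera('wrist');cv2.imwrite('pics/w2.png',im)
goal([.4605,-.332,.14],-.248)
import json;json.dump({k:np.array(v).tolist() for k,v in c.items()},open('w2.json','w'))
h=cv2.cvtColor(im,cv2.COLOR_BGR2HSV);m=cv2.inRange(h,(3,120,110),(20,255,255));print(m.sum()/255, cv2.minAreaRect(cv2.findNonZero(m)))
r=cv2.minAreaRect(cv2.findNonZero(m));P=np.array([atz(c,p,.085) for p in cv2.boxPoints(r)]);print(P.mean(0),P.round(4).tolist())
cv2.imwrite('pics/zw2.png',cv2.resize(im[140:260,215:345],None,fx=6,fy=5,interpolation=cv2.INTER_CUBIC))
E
```

```text
shift mm [120.   -6.7 -10.5]
 rotvec [-0.0025  0.0004 -0.0004]
 rotvec [ 3.1391e+00 -6.0000e-04 -6.0000e-04]
 now [ 0.4567 -0.3202  0.26  ] yaw -14.35 tilt 0.03 F [ 0.38  0.67 -0.03] op 0.998 t 3.88 q [-0.61  0.21  1.73  0.    1.21 -1.93]
491.0 ((277.5, 190.0), (40.0, 11.0), 90.0)
[ 0.45812428 -0.32745017  0.085     ] [[0.4363, -0.3275, 0.085], [0.4391, -0.3167, 0.085], [0.48, -0.3272, 0.085], [0.4771, -0.3384, 0.085]]
```

View pics/zw2.png

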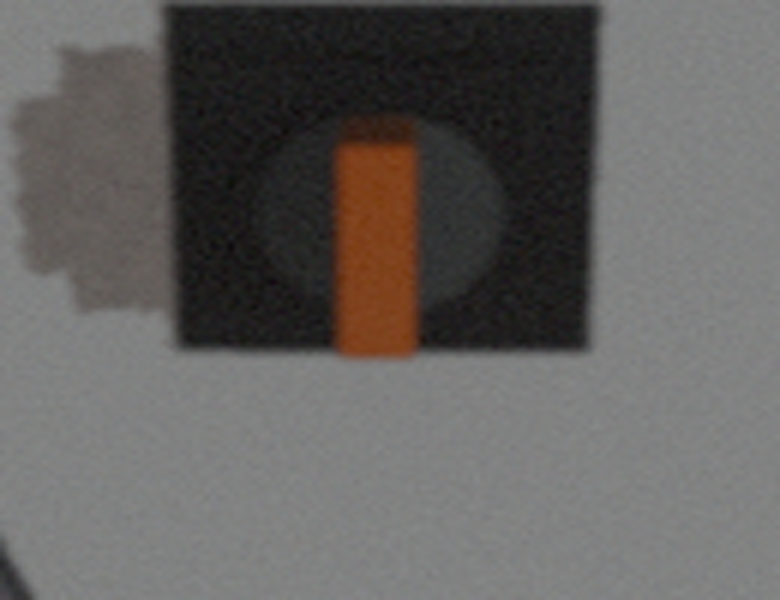

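{"fn": "jog_arm", "kwargs": {"plan": [[0,0,0,40,-4,-7.5,1],[0,0,0,80,-4,-7.5,1],[0,0,0,115,-4,-7.5,1],[0,0,0,140,-4,-7.5,1],[0,0,0,140,-4,-7.5,1],[0,0,0,140,-4,-7.5,1]]}}

```text
clock: 4.38
eef_pos: [0.4584, -0.3278, 0.1197]
orientation: [0.558, -0.433, 0.558, 0.435]
contact_force: [-0.7, 0.0, 1.5]
opening: 1.0
```

```bash
python3 - <<'E'
from h import *
c=vision.calibration('wrist');im=vision.read_camera('wrist');cv2.imwrite('pics/w3.png',im)
goal([.4585,-.3285,.0610],-.25)
h=cv2.cvtColor(im,cv2.COLOR_BGR2HSV);m=cv2.inRange(h,(3,120,110),(20,255,255))
r=cv2.minAreaRect(cv2.findNonZero(m));print(r);P=np.array([atz(c,p,.085) for p in cv2.boxPoints(r)]);print(P.mean(0),P.round(4).tolist())
E
```

```text
shift mm [60.2  1.  -0. ]
 rotvec [ 0.0012 -0.0001  0.0006]
 rotvec [-3.1404e+00 -9.0000e-04 -2.0000e-04]
 now [ 0.4595 -0.3287  0.1212] yaw -14.25 tilt 0.04 F [ 0.54 -0.8   0.36] op 0.998 t 4.43 q [-0.62  0.37  1.85  0.    0.93 -1.95]
((284.0, 235.0), (66.0, 20.0), 90.0)
[ 0.45809191 -0.32720653  0.085     ] [[0.4354, -0.3277, 0.085], [0.4383, -0.316, 0.085], [0.4809, -0.3264, 0.085], [0.4778, -0.3388, 0.085]]
```

View pics/w3.png

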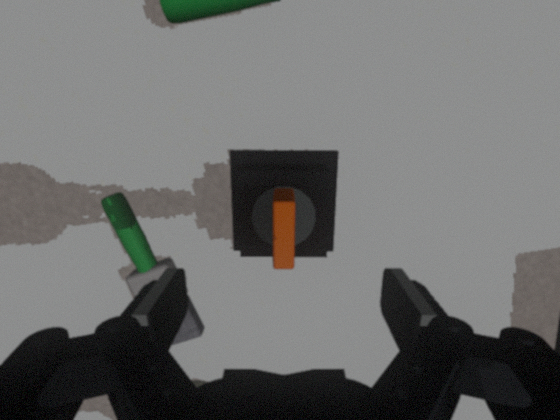

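{"fn": "jog_arm", "kwargs": {"plan": [[0,0,0,15,1,0,1],[0,0,0,30,1,0,1],[0,0,0,42,1,0,1],[0,0,0,51,1,0,1],[0,0,0,57,1,0,1],[0,0,0,60,1,0,1],[0,0,0,60,1,0,1],[0,0,0,60,1,0,0.6]], "grip_force": 40}}

```text
clock: 5.1
eef_pos: [0.4583, -0.3289, 0.0605]
orientation: [0.558, -0.434, 0.558, 0.434]
contact_force: [0.7, 0.1, -0.6]
opening: 0.886
```

{"fn": "jog_arm", "kwargs": {"plan": [[0,0,0,0,0,0,0.4],[0,0,0,0,0,0,0.2],[0,0,0,0,0,0,0],[0,0,0,0,0,0,0],[0,0,0,0,0,0,0],[0,0,0,0,0,0,0],[0,0,0,0,0,0,0],[0,0,0,0,0,0,0]], "grip_force": 40}}

```text
clock: 5.77
eef_pos: [0.4581, -0.3287, 0.0603]
orientation: [0.558, -0.434, 0.558, 0.434]
contact_force: [-0.2, 0.6, 3.9]
opening: 0.15
```

```bash
python3 - <<'E'
from h import *
goal([.4585,-.3285,.0610],-.25)
E
```

```text
shift mm [-0.7 -0.4  0.3]
 rotvec [ 0.0012 -0.      0.0001]
 rotvec [-3.1404e+00 -2.0000e-04 -0.0000e+00]
 now [ 0.4581 -0.3287  0.0603] yaw -14.26 tilt 0.01 F [-0.23  0.58  3.85] op 0.15 t 5.77 q [-0.63  0.45  1.88  0.    0.8  -1.95]
```

{"fn": "jog_arm", "kwargs": {"plan": [[0,0,0,0,0,0,0],[0,0,0,-3,0,0,0],[0,0,0,-10,0,0,0],[0,0,0,-22,0,0,0],[0,0,0,-40,0,0,0],[0,0,0,-65,0,0,0],[0,0,0,-95,0,0,0],[0,0,0,-120,0,0,0]], "grip_force": 80}}

```text
clock: 6.43
eef_pos: [0.4581, -0.3289, 0.1828]
orientation: [0.558, -0.434, 0.558, 0.434]
contact_force: [1.7, 0.2, -1.8]
opening: 0.13
```

```bash
python3 - <<'E'
from h import *
cv2.imwrite('pics/w4.png',vision.read_camera('wrist'));cv2.imwrite('pics/s4.png',vision.read_camera('scene')[180:300,100:260].repeat(4,0).repeat(4,1))
goal([.526,.045,.180],np.radians(-6))
E
```

```text
shift mm [  4.1  28.9 380.1]
 rotvec [-0.1441 -0.0036  0.0074]
 rotvec [2.9975 0.0112 0.0054]
 now [ 0.4604 -0.3305  0.1855] yaw -14.25 tilt 0.47 F [-0.21 -0.73 -1.66] op 0.131 t 6.53 q [-0.63  0.29  1.79 -0.    1.05 -1.95]
```

View pics/w4.png

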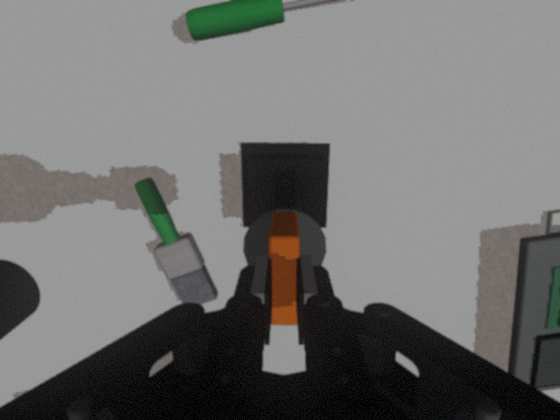

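View pics/s4.png

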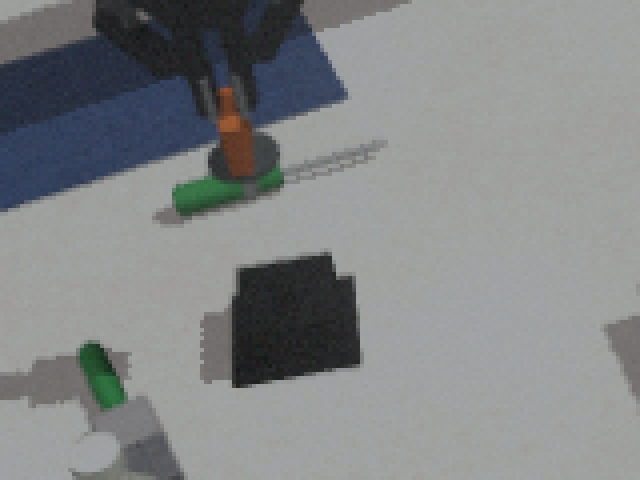

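{"fn": "jog_arm", "kwargs": {"plan": [[-0.02,0,0,-5,-1,15,0],[-0.04,0,0,-5,-2,45,0],[-0.06,0,0,-5,-3,80,0],[-0.08,0,0,-5,-4,115,0],[-0.1,0,0,-5,-5,150,0],[-0.12,0,0,-5,-6,185,0],[-0.144,0,0,-5,-7,220,0],[-0.144,0,0,-5,-8,255,0]]}}

```text
clock: 7.2
eef_pos: [0.5283, -0.0819, 0.185]
orientation: [0.525, -0.473, 0.525, 0.474]
contact_force: [2.6, -0.7, -0.7]
opening: 0.13
```

```bash
python3 - <<'E'
from h import *
goal([.565,.043,.185],np.radians(-6))
E
```

```text
shift mm [ -0.  -23.7 128. ]
 rotvec [ 0.0012 -0.     -0.0004]
 rotvec [-3.1404e+00  7.0000e-04 -0.0000e+00]
 now [ 0.5283 -0.0819  0.185 ] yaw -5.93 tilt 0.03 F [ 2.56 -0.74 -0.75] op 0.13 t 7.2 q [-0.16  0.24  1.86 -0.    1.04 -1.62]
```

{"fn": "jog_arm", "kwargs": {"plan": [[0,0,0,0,-7,30,0],[0,0,0,0,-13,60,0],[0,0,0,0,-18,85,0],[0,0,0,0,-22,105,0],[0,0,0,0,-22,116,0],[0,0,0,0,-22,120,0],[0,0,0,0,-22,120,0],[0,0,0,0,-22,120,0]]}}

```text
clock: 7.87
eef_pos: [0.5624, 0.0327, 0.1849]
orientation: [0.525, -0.473, 0.526, 0.473]
contact_force: [-0.5, 0.2, -0.5]
opening: 0.128
```

```bash
python3 - <<'E'
from h import *
import json
c=vision.calibration('wrist');im=vision.read_camera('wrist');cv2.imwrite('pics/w5.png',im)
json.dump({k:np.array(v).tolist() for k,v in c.items()},open('w5.json','w'))
print(nets.mark_of('wrist','strap_top')[:1],nets.mark_of('wrist','slot_nominal')[:1],nets.mark_of('wrist','cradle')[:1])
goal([.565,.043,.185],np.radians(-6))
E
```

```text
[] [{'point': [296.7, 157.2], 'confidence': 0.75}] [{'point': [296.0, 152.1], 'confidence': 0.57}]
shift mm [ 0.1 -1.1 10.7]
 rotvec [-0.0013 -0.0002 -0.    ]
 rotvec [ 3.1403e+00 -1.0000e-04  3.0000e-04]
 now [0.5628 0.0325 0.1851] yaw -6.08 tilt 0.01 F [-0.73 -0.01 -1.36] op 0.13 t 8.07 q [ 0.06  0.29  1.8  -0.    1.06 -1.41]
```

View pics/w5.png

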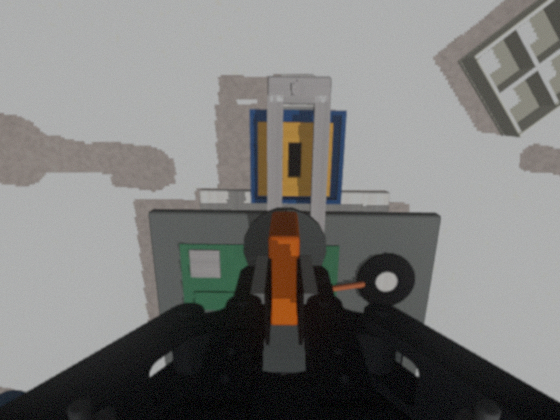

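```bash
python3 - <<'E'
from h import *
im=cv2.imread('pics/w5.png')
cv2.imwrite('pics/zw5.png',cv2.resize(im[100:215,240:355],None,fx=6,fy=5,interpolation=cv2.INTER_CUBIC))
g=cv2.cvtColor(im,cv2.COLOR_BGR2HSV)[...,2]
m=(g[130:190,283:306]<45).astype('u1');n,l,st,ce=cv2.connectedComponentsWithStats(m);print(st,ce)
E
```

```text
[[   0    0   23   60 1070]
 [   6   14   11   32  310]] [[10.87943925 29.58691589]
 [11.41612903 29.2       ]]
```

View pics/zw5.png

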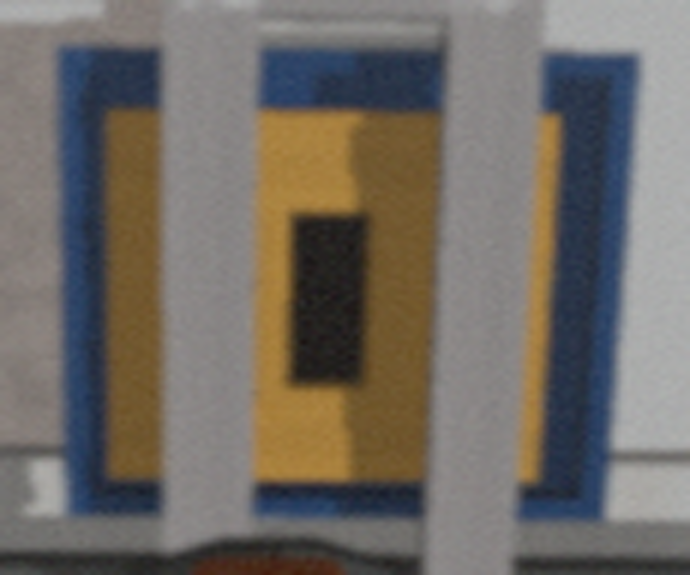

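```bash
python3 - <<'E'
from h import *
import json
c=json.load(open('w5.json'))
f=lambda L,z:np.array([atz(c,(240+a/6,100+b/5),z) for a,b in L])
def rep(n,k):
    print(n,k.mean(0).round(4))
    for i,j in((0,3),(1,2),(0,1),(3,2)):
        d=k[j]-k[i] ;print('  ',round(np.linalg.norm(d)*1e3,1),np.degrees(np.arctan2(d[1],d[0])).round(2))
s=f([(292,213),(370,213),(360,384),(290,384)],.046);rep('slot',s)
b=f([(58,47),(640,55),(603,517),(70,517)],.046);rep('block',b)
st=f([(162,50),(543,50),(515,560),(160,560)],.06);rep('strap',st)
o,d=ray(c,(290,155));print(o,vision.calibration('wrist')['t']-np.array(c['t']))
# key grip check: handle top with top at TCP
s_=ctrl.observe();print(proj(c,s_['eef_pos']+[0,0,.0247]))
E
```

```text
slot [0.5304 0.0462 0.046 ]
   30.6 -6.35
   30.6 -8.0
   11.5 84.01
   10.6 84.01
block [0.5294 0.0486 0.046 ]
   83.8 -6.37
   82.5 -7.0
   83.5 83.12
   82.6 84.0
strap [0.5314 0.0481 0.06  ]
   87.4 -7.02
   87.4 -6.52
   52.1 84.03
   52.8 84.0
[0.48859188 0.04119791 0.34397723] [-0.00054361 -0.00030251 -0.00022315]
[282.13001639 284.54300097]
```

```bash
python3 - <<'E'
from h import *
im=cv2.imread('pics/w5.png')
cv2.imwrite('pics/zk5.png',cv2.resize(im[195:345,225:345],None,fx=5,fy=4,interpolation=cv2.INTER_CUBIC))
E
```

```text
(no output)
```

View pics/zk5.png

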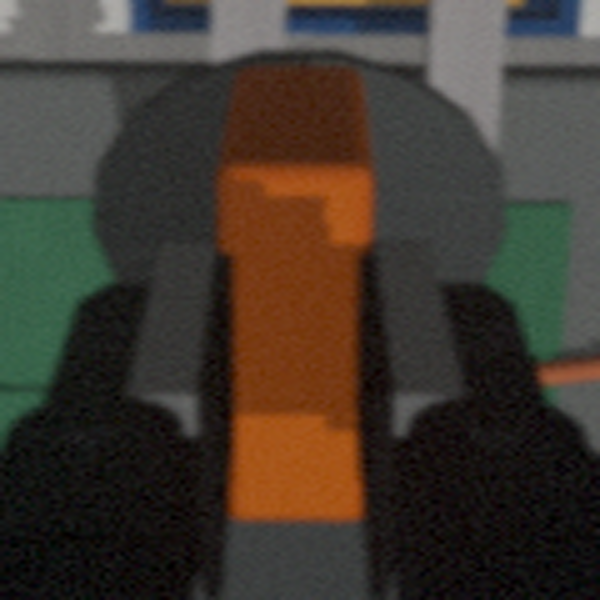

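```bash
python3 - <<'E'
from h import *
import json
c=json.load(open('w5.json'))
for z in (.206,.2098,.213):
    a=atz(c,(284,236.75),z);b=atz(c,(284.2,325),z);m=(a+b)/2;print(z,m.round(4),np.linalg.norm(a-b),np.degrees(np.arctan2(*(b-a)[1::-1])))
s=ctrl.observe();print(s['eef_pos'],'tcp')
z=.2098-.040 # collar top
for p in [(225+95/5,195+200/4),(225+505/5,195+200/4),(284.5,195+51/4)]:print(atz(c,p,z).round(4))
E
```

```text
0.206 [0.5641 0.0332 0.206 ] 0.045781755332793626 -5.884300190004531
0.2098 [0.562  0.0335 0.2098] 0.04452089028511241 -5.884300190004533
0.213 [0.5603 0.0336 0.213 ] 0.04345910919232835 -5.884300190004523
[0.56276122 0.03247668 0.18512004] tcp
[0.5578 0.0111 0.1698]
[0.5626 0.0572 0.1698]
[0.5384 0.0361 0.1698]
```

{"fn": "jog_arm", "kwargs": {"plan": [[0.006,0,0,5,12,3,0],[0.006,0,0,15,25,7,0],[0.006,0,0,30,33.7,9.3,0],[0.006,0,0,48,33.7,9.3,0],[0.006,0,0,64,33.7,9.3,0],[0.006,0,0,76,33.7,9.3,0],[0.006,0,0,80,33.7,9.3,0],[0.006,0,0,80,33.7,9.3,0]]}}

```text
clock: 8.73
eef_pos: [0.5297, 0.0457, 0.1042]
orientation: [0.527, -0.471, 0.528, 0.472]
contact_force: [0.5, -0.1, -2.0]
opening: 0.13
```

```bash
python3 - <<'E'
from h import *
c=vision.calibration('wrist');im=vision.read_camera('wrist');cv2.imwrite('pics/w6.png',im);cv2.imwrite('pics/s6.png',vision.read_camera('scene')[170:270,240:380].repeat(5,0).repeat(5,1))
goal([.5303,.0453,.105],-.112)
E
```

```text
shift mm [ 0.6  0.4 -0.7]
 rotvec [0.0007 0.0001 0.0006]
 rotvec [-3.1409e+00 -9.0000e-04  1.0000e-04]
 now [0.5308 0.046  0.1056] yaw -6.38 tilt 0.03 F [ 0.99 -0.06 -1.01] op 0.128 t 8.83 q [ 0.08  0.35  1.93 -0.    0.87 -1.38]
```

View pics/w6.png

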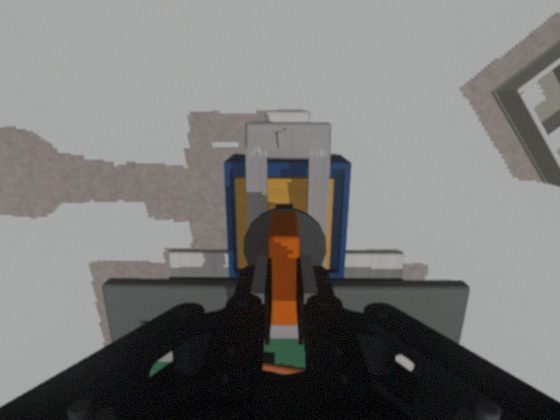

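View pics/s6.png

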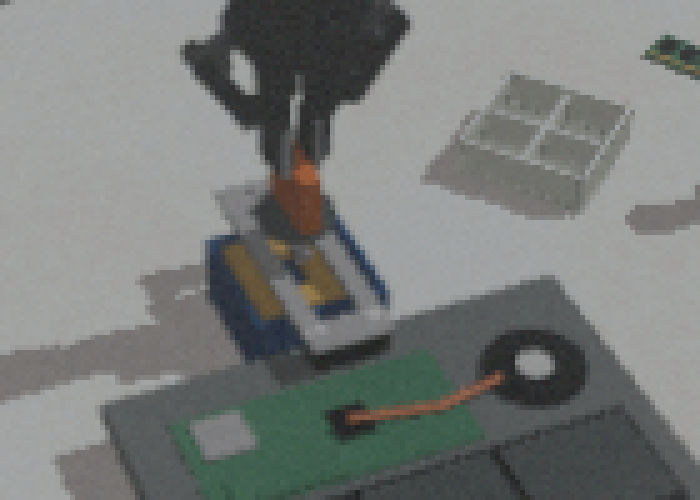

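```bash
python3 - <<'E'
from h import *
im=cv2.imread('pics/w6.png')
cv2.imwrite('pics/zw6.png',cv2.resize(im[150:345,220:355],None,fx=5,fy=3,interpolation=cv2.INTER_CUBIC))
c=vision.calibration('wrist');s=ctrl.observe()
R=rot(s['orientation']).as_matrix();p=s['eef_pos'].copy()
for n,dx,dy,z in (('slot-near-L',-15.75,6,.046),('R',-15.75,-6,.046)):
    d=np.array([-.994,.111,0])*0
    y=-.112;ex=np.array([np.cos(y),np.sin(y)]);ey=np.array([-np.sin(y),np.cos(y)])
    q=p.copy();q[:2]+=ex*dx/1e3+ey*dy/1e3;q[2]=z;print(n,proj(c,q))
E
```

```text
slot-near-L [291.92275567 201.6296533 ]
R [274.3029882  201.61924382]
```

View pics/zw6.png

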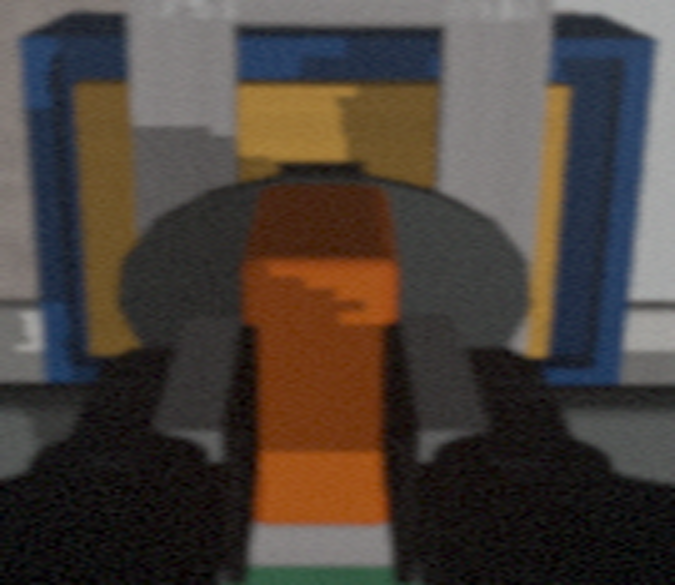

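```bash
python3 - <<'E'
from h import *
print(ctrl.observe()['eef_pos'])
c=vision.calibration('wrist');s=ctrl.observe();im=vision.read_camera('wrist');cv2.imwrite('pics/w7.png',im)
print(s['eef_pos'],ctrl.observe()['eef_pos'])
cv2.imwrite('pics/zw7.png',cv2.resize(im[150:345,220:355],None,fx=5,fy=3,interpolation=cv2.INTER_CUBIC))
p=s['eef_pos'];y=-.112;ex=np.array([np.cos(y),np.sin(y)]);ey=np.array([-np.sin(y),np.cos(y)])
P=lambda dx,dy,z:proj(c,np.r_[p[:2]+ex*dx/1e3+ey*dy/1e3,z]).round(1)
print('slot near',P(-15.75,6,.046),P(-15.75,-6,.046),P(-13.75,-6,.046))
zt=p[2]+.0247
for dz in(-.002,0):print('handle top',P(-23,7,zt+dz),P(-23,-7,zt+dz),P(23,7,zt+dz),P(23,-7,zt+dz))
print('collar near',P(-24,0,p[2]-.0443+.029),'block',P(-42,42,.046),P(-42,-42,.046),P(42,42,.046))
g=im[:,:,1].astype(int)
for col in (280,284,288):print(col,g[195:216,col])
E
```

```text
[0.53081465 0.04597829 0.10562935]
[0.53081465 0.04597829 0.10562935] [0.53106521 0.04608708 0.10589637]
slot near [291.9 201.6] [274.3 201.6] [274.3 204.4]
handle top [298.6 234.5] [266.7 234.5] [297.3 324.4] [268.1 324.4]
handle top [298.8 236.1] [266.4 236.1] [297.5 327. ] [267.9 327. ]
collar near [282.9 208.1] block [346.8 163.2] [219.4 163.2] [340.4 277.8]
280 [124 121 126 123 122 112  84  47  31  25  21  24  30  32  35  46  41  35
  39  34  35]
284 [123 125 129 125 122 113  86  50  28  31  26  28  29  31  36  44  48  39
  39  39  41]
288 [ 97 104 108 116 113 109  77  47  32  19  31  34  26  31  45  56  54  42
  30  40  38]
```

View pics/zw7.png

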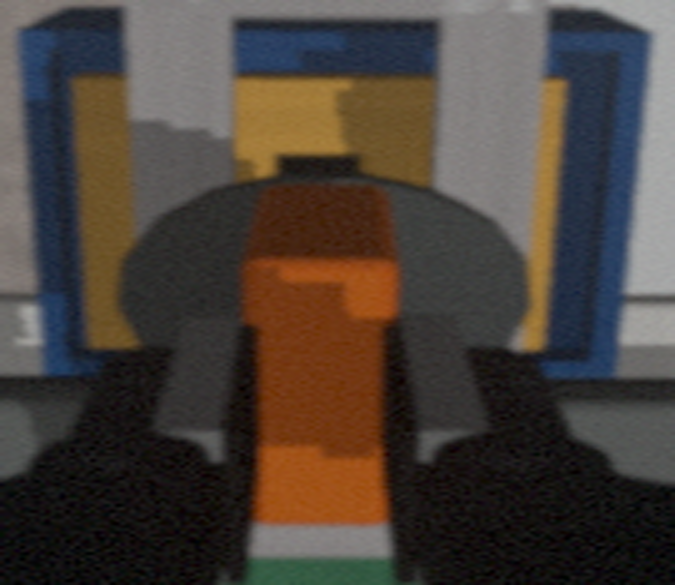

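{"fn": "jog_arm", "kwargs": {"plan": [[0,0,0,2,0,0,0],[0,0,0,5,0,0,0],[0,0,0,8,0,0,0],[0,0,0,10,0,0,0],[0,0,0,11,0,0,0],[0,0,0,11,0,0,0]]}}

```text
clock: 9.38
eef_pos: [0.5302, 0.0463, 0.0937]
orientation: [0.527, -0.471, 0.527, 0.472]
contact_force: [-0.0, -0.1, -0.6]
opening: 0.132
```

```bash
python3 - <<'E'
from h import *
goal([.5308,.0460,.0903],-.112)
E
```

```text
shift mm [ 3.4 -0.7 -0.2]
 rotvec [ 0.0013 -0.0001 -0.0006]
 rotvec [-3.1403e+00  1.0000e-03 -2.0000e-04]
 now [0.5302 0.0463 0.0937] yaw -6.34 tilt 0.04 F [-0.   -0.05 -0.59] op 0.132 t 9.38 q [ 0.08  0.36  1.93  0.    0.85 -1.38]
```

Descend slowly, ~8–10 mm/s.

{"fn": "jog_arm", "kwargs": {"plan": [[0,0,0,0.7,-0.4,0,0],[0,0,0,1.4,-0.4,0,0],[0,0,0,2.1,-0.4,0,0],[0,0,0,2.8,-0.4,0,0],[0,0,0,3.5,-0.4,0,0]]}}

```text
clock: 9.8
eef_pos: [0.5309, 0.0462, 0.0906]
orientation: [0.527, -0.472, 0.527, 0.472]
contact_force: [0.8, 0.2, -1.2]
opening: 0.132
```

{"fn": "jog_arm", "kwargs": {"plan": [[0,0,0,0.7,0,0,0],[0,0,0,1.4,0,0,0],[0,0,0,2.1,0,0,0]]}}

```text
clock: 10.05
eef_pos: [0.5308, 0.0462, 0.0884]
orientation: [0.527, -0.472, 0.527, 0.472]
contact_force: [0.4, 0.0, -1.3]
opening: 0.131
```

{"fn": "jog_arm", "kwargs": {"plan": [[0,0,0,0.7,0,0,0],[0,0,0,1.4,0,0,0],[0,0,0,2.1,0,0,0]]}}

```text
clock: 10.3
eef_pos: [0.5308, 0.0462, 0.0863]
orientation: [0.527, -0.472, 0.527, 0.472]
contact_force: [-0.1, -0.3, -1.9]
opening: 0.131
```

{"fn": "jog_arm", "kwargs": {"plan": [[0,0,0,0.7,0,0,0],[0,0,0,1.4,0,0,0],[0,0,0,2.1,0,0,0]]}}

```text
clock: 10.55
eef_pos: [0.5308, 0.0462, 0.0842]
orientation: [0.527, -0.472, 0.527, 0.472]
contact_force: [-0.2, 0.4, -1.5]
opening: 0.133
```

{"fn": "jog_arm", "kwargs": {"plan": [[0,0,0,0.7,0,0,0],[0,0,0,1.4,0,0,0],[0,0,0,2.1,0,0,0],[0,0,0,2.8,0,0,0],[0,0,0,3.5,0,0,0]]}}

```text
clock: 10.97
eef_pos: [0.5308, 0.0462, 0.0807]
orientation: [0.527, -0.472, 0.527, 0.472]
contact_force: [-0.3, -0.2, -1.7]
opening: 0.128
```

{"fn": "jog_arm", "kwargs": {"plan": [[0,0,0,0.7,0,0,0],[0,0,0,1.4,0,0,0],[0,0,0,2.1,0,0,0],[0,0,0,2.8,0,0,0],[0,0,0,3.0,0,0,0]]}}

```text
clock: 11.38
eef_pos: [0.5309, 0.0464, 0.0779]
orientation: [0.527, -0.472, 0.527, 0.472]
contact_force: [-1.7, 2.2, 4.9]
opening: 0.131
```

{"fn": "jog_arm", "kwargs": {"plan": [[0,0,0,0.8,0,0,0],[0,0,0,1.6,0,0,0],[0,0,0,2.4,0,0,0],[0,0,0,3.2,0,0,0],[0,0,0,4.0,0,0,0],[0,0,0,4.0,0,0,0]]}}

```text
clock: 11.88
eef_pos: [0.531, 0.0464, 0.0741]
orientation: [0.527, -0.472, 0.527, 0.472]
contact_force: [-2.0, 1.8, 8.4]
opening: 0.132
```

{"fn": "jog_arm", "kwargs": {"plan": [[0,0,0,0.8,0,0,0],[0,0,0,1.6,0,0,0],[0,0,0,2.0,0,0,0],[0,0,0,2.0,0,0,0]]}}

```text
clock: 12.22
eef_pos: [0.531, 0.0465, 0.0723]
orientation: [0.527, -0.472, 0.527, 0.472]
contact_force: [-3.4, 1.5, 9.1]
opening: 0.127
```

```bash
python3 - <<'E'
from h import *
goal([.5308,.0460,.0720],-.112)
E
```

```text
shift mm [ 0.3  0.1 -0.5]
 rotvec [0.0011 0.0004 0.0003]
 rotvec [-3.1405e+00 -4.0000e-04  6.0000e-04]
 now [0.531  0.0465 0.0723] yaw -6.35 tilt 0.03 F [-3.38  1.52  9.08] op 0.127 t 12.22 q [ 0.08  0.4   1.95  0.    0.8  -1.38]
```

{"fn": "jog_arm", "kwargs": {"plan": [[0,0,0,0.6,0,0,0],[0,0,0,1.2,0,0,0],[0,0,0,1.2,0,0,0]]}}

```text
clock: 12.47
eef_pos: [0.531, 0.0465, 0.0713]
orientation: [0.527, -0.472, 0.527, 0.472]
contact_force: [-3.6, 2.1, 11.3]
opening: 0.13
```

{"fn": "jog_arm", "kwargs": {"plan": [[0.03,0,0,0,0,0,0],[0.08,0,0,0,0,0,0],[0.13,0,0,0,0,0,0],[0.18,0,0,0,0,0,0]]}}

```text
clock: 12.8
eef_pos: [0.5322, 0.0462, 0.0716]
orientation: [0.568, -0.422, 0.567, 0.421]
contact_force: [-0.5, 0.9, 10.8]
opening: 0.13
```

```bash
python3 - <<'E'
from h import *
goal([.5308,.0460,.0710],-.112-np.pi/2);print(ctrl.observe()['moment'])
E
```

```text
shift mm [ 0.6  1.3 -0.6]
 rotvec [1.3899 0.0025 0.0017]
 rotvec [-1.7517 -0.0018  0.0026]
 now [0.5322 0.0462 0.0716] yaw -16.78 tilt 0.16 F [-0.53  0.9  10.85] op 0.13 t 12.8 q [ 0.08  0.4   1.95 -0.    0.8  -1.19]
[-0.09065072  0.04125101  0.0786329 ]
```

{"fn": "jog_arm", "kwargs": {"plan": [[0.09,0,0,0,0,0,0],[0.18,0,0,0,0,0,0],[0.27,0,0,0,0,0,0],[0.36,0,0,0,0,0,0],[0.45,0,0,0,0,0,0],[0.54,0,0,0,0,0,0],[0.63,0,0,0,0,0,0],[0.7,0,0,0,0,0,0]]}}

```text
clock: 13.47
eef_pos: [0.5326, 0.0461, 0.0717]
orientation: [0.679, -0.201, 0.677, 0.2]
contact_force: [0.5, 0.2, 10.5]
opening: 0.127
```

```bash
python3 - <<'E'
from h import *
goal([.5308,.0460,.0710],-.112-np.pi/2);print(ctrl.observe()['moment'])
E
```

```text
shift mm [ 0.7  0.9 -1.6]
 rotvec [0.6877 0.0034 0.001 ]
 rotvec [-2.4539e+00 -1.3000e-03  4.4000e-03]
 now [0.5326 0.0461 0.0717] yaw -57.02 tilt 0.2 F [ 0.54  0.23 10.54] op 0.127 t 13.47 q [ 0.08  0.4   1.94 -0.    0.8  -0.49]
[-0.18664301  0.01493029  0.08591181]
```

{"fn": "jog_arm", "kwargs": {"plan": [[0.09,0,0,0,0,-0.3,0],[0.18,0,0,0,0.3,-0.6,0],[0.27,0,0,0,0.5,-1,0],[0.36,0,0,0,0.5,-1,0],[0.45,0,0,0,0.5,-1,0],[0.54,0,0,0,0.5,-1,0],[0.63,0,0,0,0.5,-1,0],[0.68,0,0,0,0.5,-1,0]]}}

```text
clock: 14.13
eef_pos: [0.5313, 0.0459, 0.0717]
orientation: [0.707, 0.037, 0.705, -0.037]
contact_force: [0.2, -0.6, 10.6]
opening: 0.13
```

{"fn": "jog_arm", "kwargs": {"plan": [[0,0,0,0,0,0,0],[0,0,0,0,0,0,0]]}}

```text
clock: 14.3
eef_pos: [0.5313, 0.046, 0.0717]
orientation: [0.707, 0.035, 0.705, -0.035]
contact_force: [0.1, -1.3, 10.6]
opening: 0.128
```

```bash
python3 - <<'E'
from h import *
goal([.5308,.0460,.0710],-.112-np.pi/2);print(ctrl.observe()['moment'])
cv2.imwrite('pics/w8.png',vision.read_camera('wrist'))
E
```

```text
shift mm [ 0.7 -0.  -0.5]
 rotvec [ 0.0117  0.0032 -0.0002]
 rotvec [-3.1299e+00  4.0000e-04  5.0000e-03]
 now [0.5313 0.046  0.0717] yaw -95.75 tilt 0.18 F [ 0.15 -1.34 10.56] op 0.128 t 14.3 q [ 0.08  0.4   1.95 -0.    0.8   0.18]
[-0.12684057  0.07095737 -0.09953593]
```

View pics/w8.png

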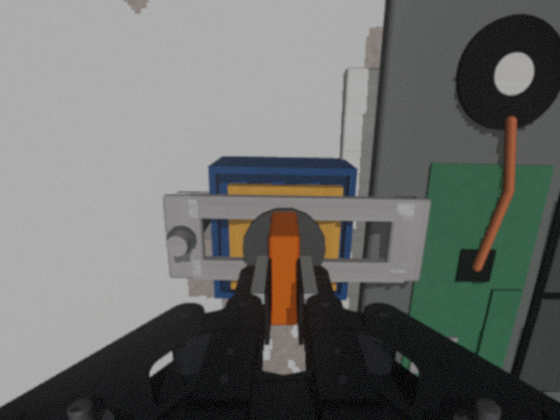

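{"fn": "jog_arm", "kwargs": {"plan": [[0,0,0,-0.5,0,0,0],[0,0,0,-1.0,0,0,0],[0,0,0,-1.5,0,0,0],[0,0,0,-2.0,0,0,0],[0,0,0,-2.5,0,0,0],[0,0,0,-2.5,0,0,0]]}}

```text
clock: 14.85
eef_pos: [0.5313, 0.046, 0.0741]
orientation: [0.707, 0.035, 0.705, -0.035]
contact_force: [0.3, -0.8, 8.7]
opening: 0.129
```

{"fn": "jog_arm", "kwargs": {"plan": [[0,0,0,-0.4,0,0,0],[0,0,0,-0.8,0,0,0],[0,0,0,-0.8,0,0,0]]}}

```text
clock: 15.1
eef_pos: [0.5313, 0.046, 0.0748]
orientation: [0.707, 0.035, 0.705, -0.035]
contact_force: [1.8, 0.2, 7.4]
opening: 0.131
```

{"fn": "jog_arm", "kwargs": {"plan": [[0,0,0,-0.3,0,0,0],[0,0,0,-0.6,0,0,0],[0,0,0,-0.6,0,0,0]]}}

```text
clock: 15.35
eef_pos: [0.5312, 0.0459, 0.0753]
orientation: [0.707, 0.035, 0.705, -0.035]
contact_force: [1.1, -1.6, 7.1]
opening: 0.132
```

{"fn": "jog_arm", "kwargs": {"plan": [[0,0,0,-0.3,0,0,0],[0,0,0,-0.6,0,0,0],[0,0,0,-0.6,0,0,0]]}}

```text
clock: 15.6
eef_pos: [0.5312, 0.046, 0.0759]
orientation: [0.707, 0.035, 0.705, -0.035]
contact_force: [0.2, -0.7, 6.9]
opening: 0.129
```

{"fn": "jog_arm", "kwargs": {"plan": [[0,0,0,-0.3,0,0,0],[0,0,0,-0.6,0,0,0],[0,0,0,-0.6,0,0,0]]}}

```text
clock: 15.85
eef_pos: [0.5311, 0.046, 0.0763]
orientation: [0.707, 0.035, 0.705, -0.035]
contact_force: [2.1, -0.0, 6.1]
opening: 0.128
```

```bash
python3 - <<'E'
from h import *
s=ctrl.observe();print(s['contact_force'],s['moment'],s['eef_pos'])
for i in range(3):
    im=vision.read_camera('scene' if i<1 else 'wrist');s=ctrl.observe();print(s['contact_force'],s['eef_pos'])
    if i==0: cv2.imwrite('pics/s9.png',im[170:270,240:380].repeat(5,0).repeat(5,1))
E
```

```text
[ 2.11822369 -0.01122466  6.06858392] [-0.07052975 -0.35348479 -0.00402971] [0.53108232 0.0459963  0.07627107]
[ 1.61950707 -0.14628534  5.46890764] [0.53107741 0.04602199 0.07626511]
[ 2.22114264 -0.26476816  5.59378813] [0.53105276 0.04600589 0.07625103]
[ 2.09780327 -0.94182999  5.62661996] [0.53103209 0.04603277 0.07625018]
```

{"fn": "jog_arm", "kwargs": {"plan": [[0,0,0,-0.3,0,0,0],[0,0,0,-0.6,0,0,0],[0,0,0,-0.6,0,0,0],[0,0,0,-0.6,0,0,0]]}}

```text
clock: 16.33
eef_pos: [0.5306, 0.0461, 0.0764]
orientation: [0.707, 0.035, 0.706, -0.035]
contact_force: [5.5, -0.3, -1.0]
opening: 0.131
```

```bash
python3 - <<'E'
from h import *
s=ctrl.observe();print(s['contact_force'],s['moment'],s['eef_pos'])
cv2.imwrite('pics/w9.png',vision.read_camera('wrist'))
E
```

```text
[ 5.4863565  -0.27948525 -1.0129227 ] [-0.11299095 -0.97056691  0.03449734] [0.5305721 0.0460716 0.07636  ]
```

View pics/w9.png

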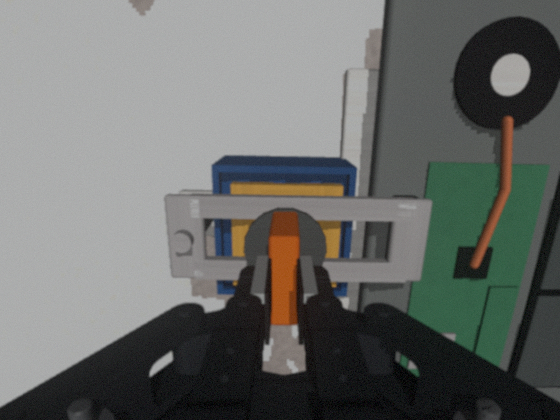

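{"fn": "jog_arm", "kwargs": {"plan": [[0,0,0,0.5,0,0,0],[0,0,0,0.5,0,0,0]], "grip_force": 20}}

```text
clock: 16.55
eef_pos: [0.5306, 0.0461, 0.0762]
orientation: [0.707, 0.035, 0.706, -0.035]
contact_force: [4.0, -1.1, 6.3]
opening: 0.134
```

{"fn": "jog_arm", "kwargs": {"plan": [[0,0,0,0,0,0,0.18],[0,0,0,0,0,0,0.25],[0,0,0,0,0,0,0.4],[0,0,0,0,0,0,0.5],[0,0,0,0,0,0,0.5],[0,0,0,0,0,0,0.5]]}}

```text
clock: 17.05
eef_pos: [0.5292, 0.0461, 0.0755]
orientation: [0.706, 0.035, 0.707, -0.035]
contact_force: [-0.5, -0.2, -0.1]
opening: 0.498
```

```bash
python3 - <<'E'
from h import *
goal([.5308,.0460,.0710],-.112-np.pi/2)
cv2.imwrite('pics/w10.png',vision.read_camera('wrist'))
E
```

```text
shift mm [4.5 0.1 1.6]
 rotvec [ 0.012  -0.001   0.0002]
 rotvec [-3.1295e+00 -3.0000e-04 -1.6000e-03]
 now [0.5292 0.0461 0.0755] yaw -95.73 tilt 0.06 F [-0.54 -0.23 -0.05] op 0.498 t 17.05 q [0.08 0.39 1.95 0.   0.81 0.18]
```

View pics/w10.png

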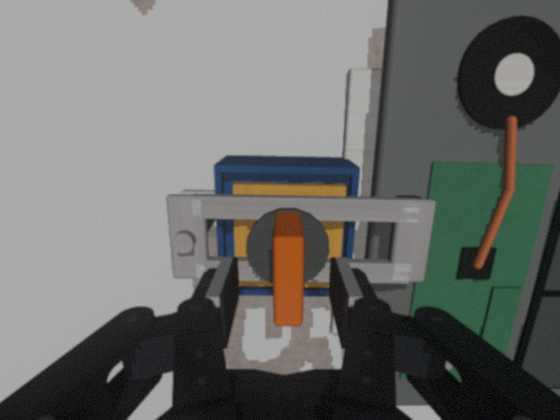

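Released and the key stays crosswise. Retract upward.

{"fn": "jog_arm", "kwargs": {"plan": [[0,0,0,-5,0,1.5,0.6],[0,0,0,-15,0,1.5,0.6],[0,0,0,-30,0,1.5,0.6],[0,0,0,-50,0,1.5,0.6],[0,0,0,-75,0,1.5,0.6],[0,0,0,-100,0,1.5,0.6],[0,0,0,-115,0,1.5,0.6],[0,0,0,-120,0,1.5,0.6]]}}

```text
clock: 17.77
eef_pos: [0.5329, 0.0461, 0.1995]
orientation: [0.708, 0.036, 0.704, -0.035]
contact_force: [-0.0, 0.3, 0.3]
opening: 0.599
```

{"fn": "jog_arm", "kwargs": {"plan": [[0,0,0,0,0,0,0.6],[0,0,0,0,0,0,0.6],[0,0,0,0,0,0,0.6],[0,0,0,0,0,0,0.6],[0,0,0,0,0,0,0.6]]}}

```text
clock: 18.18
eef_pos: [0.5306, 0.0459, 0.1947]
orientation: [0.706, 0.035, 0.707, -0.035]
contact_force: [0.5, -0.1, -0.1]
opening: 0.596
```

```bash
python3 - <<'E'
from h import *
c=vision.calibration('wrist');im=vision.read_camera('wrist')
t=vision.read_camera('scene')
cv2.imwrite('pics/w11.png',np.hstack([im[120:320,180:430].repeat(2,0).repeat(2,1)[:, :400], cv2.resize(t[170:270,240:340],(400,400),interpolation=cv2.INTER_CUBIC)]))
cv2.imwrite('pics/wfull.png',im)
h=cv2.cvtColor(im,cv2.COLOR_BGR2HSV);m=cv2.inRange(h,(3,120,110),(20,255,255));m[:,400:]=0
n,l,st,ce=cv2.connectedComponentsWithStats(m);i=1+st[1:,4].argmax();pts=cv2.findNonZero((l==i).astype('u1'));r=cv2.minAreaRect(pts);print(r)
P=np.array([atz(c,p,.101) for p in cv2.boxPoints(r)]);print(P.mean(0),P.round(4).tolist())
for e in (P[1]-P[0],P[2]-P[1]):print(np.linalg.norm(e[:2]),np.degrees(np.arctan2(e[1],e[0])))
print(ctrl.observe()['contact_force'],ctrl.observe()['eef_pos'],ctrl.observe()['clock'])
E
```

```text
((288.0, 204.5), (61.0, 24.0), 90.0)
[0.53294657 0.04844197 0.101     ] [[0.5262, 0.0743, 0.101], [0.5445, 0.0724, 0.101], [0.5402, 0.0226, 0.101], [0.5208, 0.0245, 0.101]]
0.01845219408536124 -5.717563013159023
0.05006489476455161 -94.93707676116561
[ 0.40953052 -0.49031887  0.5105977 ] [0.53085441 0.04591191 0.19508589] 18.2833
```

View pics/w11.png

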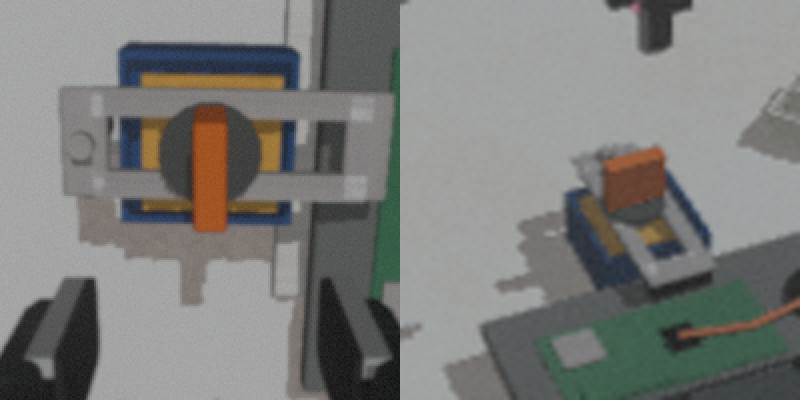

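```bash
python3 - <<'E'
from h import *
print(ctrl.finish_job())
E
```

```text
the job is handed in; nothing more can be done
None
```

I lifted the T-key out of its stand, passed its head through the strap and the slot at the first try, and locked it under the brass plate. Pressing down and turning it a quarter turn went without jamming. I then let go, raised the arm clear and handed the job in at about 18 s; no verdict was reported.

**Locked:** Lifting the key gently, it came to a hard stop at about 32 mm above the table. From the force readings, the strap is held roughly 3 to 4 mm down.

**Final pictures:** After release the key stood upright and crosswise, at about -95° against the ideal -96.4°. It sits about 3 to 4 mm from the cradle's axis, and the strap was still held down.

**Forces:** The tool force stayed at about 11 N or less in every reading, well under the 40 N limit. The arm read about 0 N once clear.

**Bystanders:** I did not re-measure them at the end. The pictures and force readings showed no contact with any of them.

**What disagreed:**
- My first wrist picture was taken while the arm was still moving, which shifted the key's position by about 5 mm; I retook it.
- The strap touched the collar at about 1 mm lower tool height than I had worked out.
- There was a side force of about 5 N at the hard stop, which went away on release.
- In the last picture the handle measured about 18 mm wide and 50 mm long instead of 14 and 46 mm. I put this down to the colour threshold including the handle's side.

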